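# Find the empty crate cell under its cover and stow the divided tin

### The job

Three of the crate's four covered cells already hold something, so their covers stand above the crate's edge; the fourth cell is empty and its cover lies sunk below the edge. While the tins still stand on the table, push the sunk cover right down to the bottom to prove the cell empty; then take the tall narrow tin with the cardboard cross divider and stand it upright in that cell on the pushed-down cover, without dropping it. Leave the other two tins on the table standing where they are.

Things in the scene. Friction and masses are not known exactly. Their poses are not given: they have to be found in the camera images.
- divided_tin: Steel tin, outside diameter 62 mm, 100 mm high to its rim, about 0.12 kg, standing upright on the table. A cardboard cross divider is fixed in it and shows 15 mm above the rim at its middle (top 115 mm above the underside; 53 mm wide, inside the rim). Grip it from above across the outside, in any direction, 70 to 100 mm above its underside. Origin: centre of its underside; z up.
- loose_cover (a joint): How far the cover of the empty cell is pushed down, in m: 0 at the top, 0.026 at the bottom of its travel (cell floor). It slides straight down against a rubbing friction of about 3 N and stays where it is left. It starts between 0 and 0.005.
- loose_cover_top (a point): Centre of the top face of the empty cell's cover (moves with the cover); z up, x and y along the crate's sides. The cover is a flat cardboard square, 82 mm wide and 8 mm thick. This point is 40 mm above the table at joint 0 and 14 mm at joint 0.026. Which of the crate's four cells is the empty one varies.
- crate: White plastic crate fixed on the table, 194 mm square outside, 54 mm high, 2 by 2 cells about 88 mm wide, centres 94 mm apart, walls and dividers 6 mm. Origin: centre of its underside; x and y along its sides. All four cells have the same cardboard covers; those of the three full cells do not move and their tops are 70 mm above the table, the empty one's at 35 to 40 mm.
- low_tin: Open empty steel tin, 62 mm across like the divided one but only 60 mm high and without a divider; stands loose on the table with the others, to be left there. Origin: centre of its underside.
- wide_tin: Open empty steel tin, 84 mm across and 105 mm high; stands loose on the table with the others, to be left there. Origin: centre of its underside.
There are look-alikes about, which are no part of the job. Leave any green look-alike of the divided_tin alone.

How it is judged:
On the way:
1. the sunk cover is pushed down at least 20 of its 26 mm while the divided tin still stands on the table away from the crate (value of joint loose_cover above 0.02 m and height (world z) of divided_tin below 0.02 m and horizontal distance between divided_tin and loose_cover_top above 0.12 m), for 0.1 s.
At the end, for the whole second after the job is handed in: The cover of the empty cell is down (at least 20 of 26 mm), and the divided tin stands on it at rest, upright within 10 degrees, its underside within 8 mm of the cover's top and its centre within 20 mm of the cover's centre (value of joint loose_cover above 0.02 m and horizontal distance between divided_tin and loose_cover_top below 0.02 m and z of divided_tin in the frame of loose_cover_top between -0.008 and 0.008 m and angle between divided_tin's own z axis and vertical below 0.17 rad and linear speed of divided_tin below 0.03 m/s); the robot touches nothing.
It fails at once if the low tin or the wide tin is shifted more than 40 mm or tipped over (distance of any of low_tin, wide_tin from where it was at the start of the episode above 0.04 m or angle between any of low_tin, wide_tin's own z axis and vertical above 0.5 rad).
It fails at once if the divided tin is dropped (falls free by more than about 25 mm) (contact force between divided_tin and anything else below 0.02 N and linear speed of divided_tin above 0.7 m/s).
It also fails if it takes over 51 s, if anything falls off the work surface, if the arm or the gripper's body presses on something with over 40 N, if the wrist force passes 120 N, or if a joint passes its speed limit or range.

### The arm

A 6-joint arm with a two-finger parallel gripper is mounted at the origin on the work surface. World frame = base frame: x ahead of the robot, y to its left, z up, the work surface at z = 0. Lengths are in m, angles in rad, forces in N, time in s.
With the tool pointing down it reaches from about 0.375 to 0.9 m from the base axis. Payload 3.1 kg.
Tool frame: the origin (TCP) lies midway between the tips of the shut fingers; the grasp point (between the pads) lies 19 mm behind it; z points along the fingers, y is the direction in which the jaws open and shut (so a half turn about z gives the same grasp; the last joint's range is limited). The gripper opens to 87 mm and grips with 3 to 60 N. Pads are 19 mm wide; open, the fingers measure 117 mm over their backs; the gripper's body (75 mm by 190 mm) begins 51 mm behind the grasp point.
Start: joints at [1.157, 0.527, 1.433, -0, 1.181, -0.178], TCP at [0.146, 0.608, 0.223] pointing down, gripper open.
Joint ranges: [-3.08, 3.08], [-0.75, 2.2], [0.22, 2.44], [-1.43, 4.57], [0, 2.65], [-2.85, 2.85]. Speed limits (rad/s): [2.79, 2.79, 3.14, 3.14, 3.14, 3.14].

### API

Orientations are given as a unit quaternion [x, y, z, w].
In Python, from rig import robot gives the robot as it stands.
- The arm moves only by the tool move_arm, never from a script. Its argument "rows" is one flat list of numbers, 7 for each row, row after row: the shift along the world's x, y, z in mm, then the turn, a rotation vector about the world's x, y, z in rad, then the closure, from 0 (fully open) to 1 (shut). A call has 1 to 12 rows; each row shifts and turns the commanded pose from where the row before left it; what a row does not reach is not made up. A row lasts 1/10 s, in which the tool goes at most 50 mm and 8.59 degrees, less where a joint would pass 70% of its speed; a pose out of reach is approached as far as the arm can. A call with a gripper value outside its range is refused whole. The fingers move at their own pace and stop on an object; "grip_force" is the grip in N (left out, the last holds). Time passes only in rows, so rows that do not move let the fingers close. It gives the time, the measured TCP pose, the force and the opening at its end, in the units of the state.
- robot.get_obs(): the state, without advancing time (a new reading comes with each control period).
- robot.camera(name): name is "scene" or "top"; returns a dict with "color" (480x640x3 uint8, red, green, blue), "z_map" (480x640 float32, m along the optical axis (not along the pixel's ray), 0 where there is no reading), "camera_matrix" (3x3 intrinsics, pixels), "R" (3x3) and "t" (3): a world point X has camera coordinates R X + t. Camera axes: x right, y down, z forward; pixel columns grow to the right and rows downward; lengths in m; the calibration is good to about 2 mm. A picture is of the moment at which its call begins.
- robot.hand_in(): hands the job in, once; it reports no verdict.
Trained networks look in the newest picture that a camera, given by its name, has taken for a name from the list of things; names that differ only in an ending like _2 or _b are one class to them, and where a whole thing is asked for, a point or a joint stands for the part that bears it (a point fixed in the world has none). Each returns a list of dicts, best first, with "conf" (0 to 1); they miss things now and then, are a little off and sometimes report something else, mostly with a low value. They report only what shows in the picture. A call takes as long as a camera call. They do not tell look-alikes from the thing itself.
- robot.search_frame(camera, thing): "at" ([column, row] in pixels, amid what is visible of it).
- robot.spot_point(camera, thing): "at" ([column, row] in pixels: a listed point, or the origin of a listed thing).
The state is a dict: "time": time; "q": joint angles; "joint_velocities": joint speeds; "joint_torque": joint torques, N m; "position": TCP position; "tool_rot": TCP orientation; "ft_force": force on the tool from outside, world axes, zero at the start; "moment": the same for the moment, N m; "grip_width": finger opening in m.
Only numpy, scipy, OpenCV 4.12 (cv2) and the standard library are available. Lean on these libraries where they do the work, as an engineer would, in place of code of your own. Each camera call takes 0.05 s, during which the arm holds its last target.

## Working session

There is one attempt and no reset: what is moved stays moved. The work goes in short steps, Python scripts to look and compute and a tool call to move; the robot and the scene stay as the last step left them, time stands still between calls to the robot, and variables do not carry over. Pictures are saved under pics/ and viewed, and the job is handed in when it is done.

Besides the shell and the picture viewer there is one more tool, called after "Emit:" as a command line: name --argument value ..., lists and objects as JSON in quotes. move_arm: Moves the arm, as the interface text tells. Its arguments: {"type":"object","properties":{"rows":{"type":"array","items":{"type":"number"}},"grip_force":{"type":"number"}},"required":["rows"]}

```bash
mkdir -p pics; cat > h.py <<'E'
import numpy as np, cv2, pickle
from rig import robot
def cam(n):
    c=robot.camera(n); pickle.dump(c,open(f'{n}.pkl','wb')); return c
def load(n): return pickle.load(open(f'{n}.pkl','rb'))
def cloud(c):
    K=c["camera_matrix"]; z=c["z_map"]; v,u=np.mgrid[:z.shape[0],:z.shape[1]]
    P=np.stack([(u-K[0,2])/K[0,0]*z,(v-K[1,2])/K[1,1]*z,z],-1)
    W=(P-c["t"])@c["R"]; W[z==0]=np.nan; return W
def save(img,n): cv2.imwrite(f'pics/{n}.png',img[...,::-1])
E
python3 - <<'E'
from h import *
o=robot.get_obs(); print({k:np.round(v,3) for k,v in o.items()})
for n in("top","scene"):
    c=cam(n); save(c["color"],n+"0"); 
    for t in("divided_tin","loose_cover_top","crate","low_tin","wide_tin"):
        W=cloud(c)
        for f,nm in((robot.search_frame,'s'),(robot.spot_point,'p')):
            try:
                for d in f(n,t)[:4]:
                    u,v=map(int,np.round(d["at"])); print(n,t,nm,round(d["conf"],2),(u,v),np.round(W[min(v,479),min(u,639)],3))
            except Exception as e: print(n,t,e)
E
```

```text
{'time': np.float64(0.0), 'q': array([ 1.156,  0.528,  1.434, -0.   ,  1.181, -0.179]), 'joint_velocities': array([ 0.001, -0.001,  0.   ,  0.001,  0.001, -0.   ]), 'joint_torque': array([  0.   , -44.004, -17.66 ,   0.063,   0.058,  -0.   ]), 'position': array([0.146, 0.607, 0.222]), 'tool_rot': array([ 0.118,  0.993, -0.001, -0.   ]), 'ft_force': array([0.557, 0.173, 0.24 ]), 'moment': array([-0.029, -0.024, -0.026]), 'grip_width': np.float64(0.087)}
top divided_tin s 0.87 (323, 213) [ 0.502 -0.042  0.114]
top divided_tin s 0.77 (450, 307) [ 0.356 -0.249  0.103]
top divided_tin s 0.73 (387, 256) [ 0.437 -0.154  0.057]
top divided_tin s 0.59 (392, 323) [ 0.326 -0.16   0.081]
top divided_tin p 0.66 (322, 216) [ 0.499 -0.04   0.097]
top divided_tin p 0.59 (442, 303) [ 0.362 -0.236  0.104]
top loose_cover_top s 0.9 (234, 247) [0.448 0.111 0.038]
top loose_cover_top s 0.25 (224, 217) [0.504 0.137 0.008]
top loose_cover_top p 0.63 (234, 246) [0.45  0.112 0.035]
top crate s 0.74 (226, 217) [0.503 0.133 0.012]
top crate p 0.68 (223, 215) [0.503 0.132 0.041]
top crate p 0.49 (376, 168) [ 0.
[... 547 characters left out ...]
0.73 (272, 190) [ 0.347 -0.147  0.018]
scene divided_tin p 0.64 (226, 189) [ 0.382 -0.242  0.032]
scene loose_cover_top s 0.63 (381, 232) [0.452 0.107 0.04 ]
scene loose_cover_top p 0.92 (381, 236) [0.461 0.109 0.038]
scene crate s 0.57 (390, 285) [0.556 0.139 0.007]
scene crate s 0.25 (255, 203) [ 0.471 -0.145  0.084]
scene crate p 0.97 (396, 264) [0.561 0.142 0.072]
scene low_tin s 0.64 (169, 218) [ 0.483 -0.334  0.016]
scene low_tin p 0.58 (170, 229) [ 0.534 -0.305  0.038]
scene wide_tin s 0.72 (239, 261) [ 0.642 -0.119  0.104]
scene wide_tin s 0.62 (380, 232) [0.45  0.106 0.038]
scene wide_tin p 0.71 (242, 281) [ 0.639 -0.12   0.049]
scene wide_tin p 0.7 (256, 222) [ 0.471 -0.146  0.033]
```

View pics/top0.png

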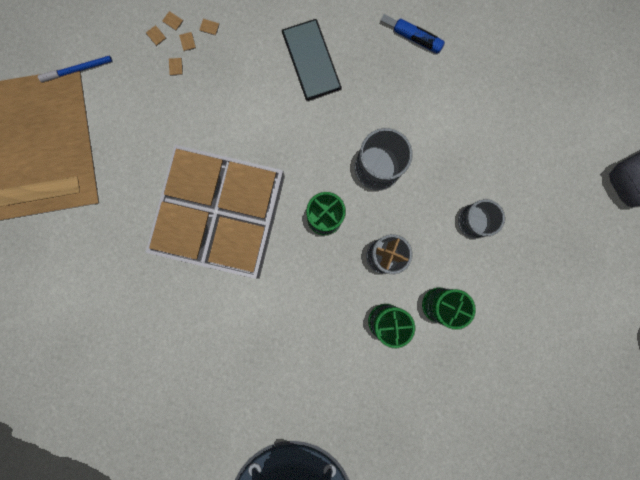

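View pics/scene0.png

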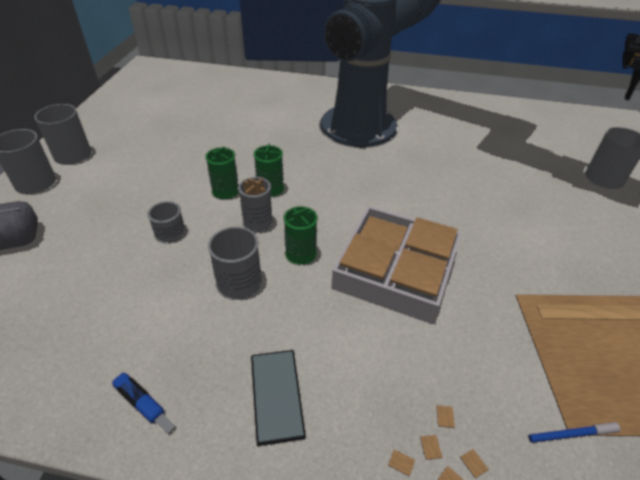

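```bash
python3 - <<'E'
from h import *
c=load("top"); a=cv2.resize(c["color"][140:340,290:510],None,fx=3,fy=3,interpolation=cv2.INTER_CUBIC)[:600]; save(a,"topcrop")
c=load("scene"); a=cv2.resize(c["color"][130:300,140:340],None,fx=3.5,fy=3.5,interpolation=cv2.INTER_CUBIC)[:600]; save(a,"scenecrop")
E
```

```text
(no output)
```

Candidates for the divided tin in the top picture are the grey tin with the brown cross (390,254) and the green look-alikes at (326,213), (395,327) and (456,308). Wide tin is at (385,155) and low tin at (483,218). I choose (390,254) and check it in the crop.

View pics/topcrop.png

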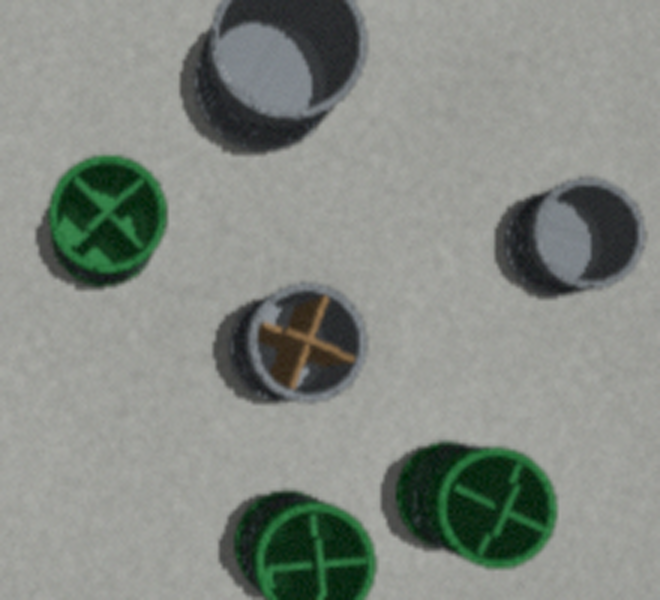

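```bash
python3 - <<'E'
from h import *
from scipy import ndimage
T=cloud(load("top")); S=cloud(load("scene"))
# clusters by height in each camera
for nm,W in(("top",T),("scene",S)):
    for lo,hi in((0.09,0.125),(0.05,0.068)):
        m=(W[...,2]>lo)&(W[...,2]<hi)&(W[...,0]>.25)&(W[...,0]<.75)&(abs(W[...,1])<.45)
        l,n=ndimage.label(m)
        for i in range(1,n+1):
            k=l==i
            if k.sum()<25: continue
            p=W[k]; q=p[:,:2].astype(np.float32); (cx,cy),r=cv2.minEnclosingCircle(q)
            print(nm,lo,k.sum(),"circ",np.round([cx,cy,r],3),"z95",np.round(np.percentile(p[:,2],95),3))
    m=(W[...,2]>.025)&(W[...,2]<.08)&(W[...,0]>.35)&(W[...,0]<.66)&(W[...,1]>.02)&(W[...,1]<.26)
    print(nm,"crate rect",[np.round(x,3) for x in cv2.minAreaRect(W[m][:,:2].astype(np.float32))])
    m2=m&(W[...,2]>.064)&(W[...,2]<.076); l,n=ndimage.label(m2)
    for i in range(1,n+1):
        if (l==i).sum()>100: print("  high",[np.round(x,3) for x in cv2.minAreaRect(W[l==i][:,:2].astype(np.float32))],np.round(np.median(W[l==i][:,2]),4))
    m2=m&(W[...,2]>.03)&(W[...,2]<.044); l,n=ndimage.label(m2)
    for i in range(1,n+1):
        if (l==i).sum()>100: print("  low",[np.round(x,3) for x in cv2.minAreaRect(W[l==i][:,:2].astype(np.float32))],np.round(np.median(W[l==i],0),4))
E
```

```text
top 0.09 595 circ [ 0.604 -0.144  0.044] z95 0.106
top 0.09 527 circ [ 0.507 -0.046  0.033] z95 0.113
top 0.09 560 circ [ 0.439 -0.157  0.033] z95 0.113
top 0.09 650 circ [ 0.352 -0.26   0.033] z95 0.113
top 0.09 608 circ [ 0.321 -0.162  0.033] z95 0.113
top 0.05 152 circ [ 0.613 -0.15   0.037] z95 0.067
top 0.05 1423 circ [0.509 0.144 0.136] z95 0.056
top 0.05 83 circ [ 0.589 -0.13   0.037] z95 0.068
top 0.05 28 circ [ 0.53  -0.047  0.015] z95 0.067
top 0.05 368 circ [ 0.508 -0.326  0.033] z95 0.061
top 0.05 26 circ [ 0.48  -0.046  0.017] z95 0.068
top 0.05 64 circ [ 0.436 -0.142  0.027] z95 0.067
top 0.05 37 circ [ 0.449 -0.179  0.014] z95 0.067
top 0.05 108 circ [ 0.355 -0.253  0.031] z95 0.068
top 0.05 45 circ [ 0.367 -0.267  0.012] z95 0.067
top 0.05 45 circ [ 0.357 -0.284  0.012] z95 0.067
top 0.05 76 circ [ 0.328 -0.151  0.029] z95 0.068
top 0.05 41 circ [ 0.342 -0.252  0.011] z95 0.067
top 0.05 41 circ [ 0.331 -0.149  0.014] z95 0.068
top 0.05 26 circ [ 0.329 -0.18   0.01 ] z95 0.067
top 0.05 46 circ [ 0.332 -0.274  0.013] z95 0.068
top 0.05 38 circ [ 0.306 -0.181  0.014] z95
[... 1131 characters left out ...]
0.514 0.199 0.032] z95 0.067
scene 0.05 300 circ [ 0.608 -0.141  0.043] z95 0.067
scene 0.05 114 circ [0.586 0.083 0.039] z95 0.068
scene 0.05 115 circ [0.606 0.176 0.033] z95 0.067
scene crate rect [array([0.511, 0.145]), array([0.194, 0.198]), np.float64(77.821)]
  high [array([0.474, 0.201]), array([0.082, 0.086]), np.float64(77.874)] 0.0717
  high [array([0.546, 0.09 ]), array([0.082, 0.085]), np.float64(77.788)] 0.0714
  high [array([0.566, 0.182]), array([0.082, 0.085]), np.float64(77.918)] 0.0716
  low [array([0.447, 0.109]), array([0.086, 0.082]), np.float64(77.445)] [0.4398 0.1126 0.0381]
  low [array([0.605, 0.126]), array([0.193, 0.005]), np.float64(77.969)] [0.606  0.1316 0.0373]
```

View pics/scenecrop.png

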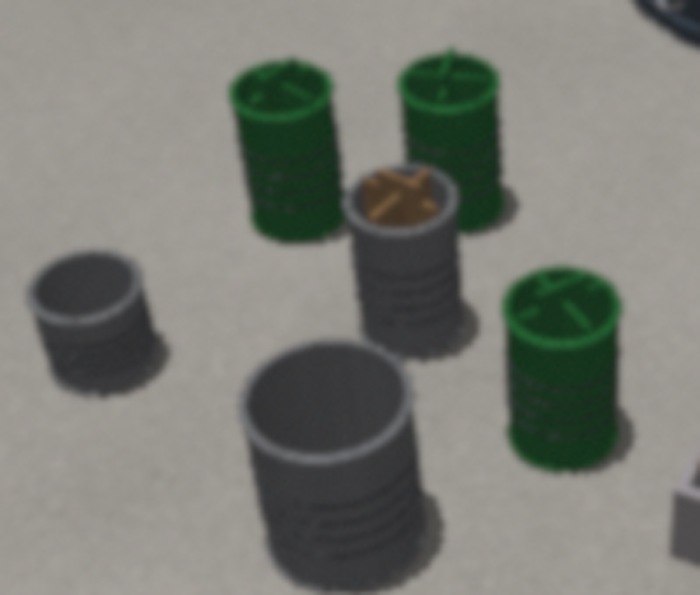

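The crop confirms it: the brown cross is in the grey tin (crop 308,340). Both cameras agree:
- **Divided tin:** (0.439, −0.156), rim at 100 mm.
- **Crate:** centre (0.510, 0.145), side direction 77.9°.
- **Sunk cover:** (0.454, 0.109), z ≈ 0.036. The other three covers are at 0.070.

I go above the sunk cover with the fingers shut.

Emit:
move_arm --rows '[25.5, -41.5, -5, 0, 0, 0, 1, 25.5, -41.5, -5, 0, 0, 0, 1, 25.5, -41.5, -5, 0, 0, 0, 1, 25.5, -41.5, -5, 0, 0, 0, 1, 25.5, -41.5, -5, 0, 0, 0, 1, 25.5, -41.5, -5, 0, 0, 0, 1, 25.5, -41.5, -5, 0, 0, 0, 1, 25.5, -41.5, -5, 0, 0, 0, 1, 25.5, -41.5, -5, 0, 0, 0, 1, 25.5, -41.5, -5, 0, 0, 0, 1, 25.5, -41.5, -5, 0, 0, 0, 1, 25.5, -41.5, -5, 0, 0, 0, 1]' --grip_force 20

```text
time: 2.3
position: [0.4531, 0.1078, 0.1627]
tool_rot: [0.118, 0.993, 0.0, 0.001]
ft_force: [1.0, 0.6, 0.3]
grip_width: 0.0026
```

Emit:
move_arm --rows '[0, 0, 0, 0, 0, 0, 1, 0, 0, 0, 0, 0, 0, 1]'

```text
time: 2.5
position: [0.4524, 0.1087, 0.1624]
tool_rot: [0.119, 0.993, 0.0, -0.0]
ft_force: [-1.2, -0.4, -0.1]
grip_width: 0.0006
```

Emit:
move_arm --rows '[0, 0, -15, 0, 0, 0, 1, 0, 0, -15, 0, 0, 0, 1, 0, 0, -15, 0, 0, 0, 1, 0, 0, -15, 0, 0, 0, 1, 0, 0, -15, 0, 0, 0, 1, 0, 0, -15, 0, 0, 0, 1, 0, 0, -15, 0, 0, 0, 1, 0, 0, -14, 0, 0, 0, 1, 0, 0, -4, 0, 0, 0, 1, 0, 0, -4, 0, 0, 0, 1, 0, 0, -4, 0, 0, 0, 1, 0, 0, -4, 0, 0, 0, 1]'

```text
time: 3.7
position: [0.4516, 0.1102, 0.0279]
tool_rot: [0.117, 0.993, 0.0, -0.0]
ft_force: [-1.1, 1.1, 2.9]
grip_width: 0.0006
```

Emit:
move_arm --rows '[0, 0, -3, 0, 0, 0, 1, 0, 0, -3, 0, 0, 0, 1, 0, 0, -3, 0, 0, 0, 1]'

```text
time: 4.0
position: [0.452, 0.1097, 0.0185]
tool_rot: [0.118, 0.993, 0.0, 0.0]
ft_force: [-1.1, 1.7, 2.3]
grip_width: 0.0003
```

Emit:
move_arm --rows '[0, 0, -2, 0, 0, 0, 1, 0, 0, -1.5, 0, 0, 0, 1, 0, 0, 0, 0, 0, 0, 1]'

```text
time: 4.3
position: [0.4524, 0.1095, 0.0148]
tool_rot: [0.118, 0.993, -0.0, 0.0]
ft_force: [0.8, 0.6, -0.5]
grip_width: 0.0006
```

Emit:
move_arm --rows '[0, 0, -1, 0, 0, 0, 1, 0, 0, 0, 0, 0, 0, 1]'

```text
time: 4.5
position: [0.4526, 0.1095, 0.0144]
tool_rot: [0.118, 0.993, -0.0, 0.001]
ft_force: [-0.2, -0.2, 4.5]
grip_width: 0.0005
```

Emit:
move_arm --rows '[0, 0, -1, 0, 0, 0, 1, 0, 0, 0, 0, 0, 0, 1]'

```text
time: 4.7
position: [0.4526, 0.1095, 0.0143]
tool_rot: [0.118, 0.993, -0.0, 0.001]
ft_force: [-1.0, -0.3, 13.9]
grip_width: 0.0007
```

The force jumped to 13.9 N at z = 0.0143, so the cover is on the bottom. Now rise, open the fingers and travel over the tin.

Emit:
move_arm --rows '[0, 0, 10, 0, 0, 0, 1, 0, 0, 30, 0, 0, 0, 1, 0, 0, 40, 0, 0, 0, 1, 0, 0, 40, 0, 0, 0, 1, 0, 0, 40, 0, 0, 0, 0, 0, 0, 40, 0, 0, 0, 0, 0, -40, 0, 0, 0, 0, 0, 0, -40, 0, 0, 0, 0, 0, -2, -46, 0, 0, 0, 0, 0, -3, -46, 0, 0, 0, 0, 0, -4, -46, 0, 0, 0, 0, 0, -4, -47, 0, 0, 0, 0, 0]'

```text
time: 5.9
position: [0.4386, -0.1572, 0.2134]
tool_rot: [0.118, 0.993, -0.0, 0.0]
ft_force: [1.7, -0.4, -0.3]
grip_width: 0.0564
```

Emit:
move_arm --rows '[0, 0, 0, 0, 0, 0, 0, 0, 0, 0, 0, 0, 0, 0]'

```text
time: 6.1
position: [0.4386, -0.1563, 0.213]
tool_rot: [0.119, 0.993, 0.0, -0.0]
ft_force: [-0.5, -0.2, -0.4]
grip_width: 0.0726
```

```bash
python3 - <<'E'
from h import *
from scipy import ndimage
print(robot.get_obs()["position"])
for n in("top","scene"):
    c=cam(n); save(c["color"],n+"1"); W=cloud(c)
    p=W[np.hypot(W[...,0]-.4535,W[...,1]-.109)<.03]; print(n,"cover z",len(p),np.round(np.nanmedian(p,0),4))
    q=W[(W[...,2]>.09)&(W[...,2]<.12)&(np.hypot(W[...,0]-.44,W[...,1]+.156)<.045)]
    if len(q)>10: print(len(q),np.round(cv2.minEnclosingCircle(q[:,:2].astype(np.float32)),3))
E
```

```text
[ 0.43858293 -0.1563013   0.21303192]
top cover z 858 [0.4531 0.1091 0.0137]
scene cover z 216 [0.4402 0.1119 0.0157]Traceback (most recent call last):
  File "<stdin>", line 8, in <module>
    return _wrapfunc(a, 'round', decimals=decimals, out=out)
    return _wrapit(obj, method, *args, **kwds)
    conv = _array_converter(obj)
ValueError: setting an array element with a sequence. The requested array has an inhomogeneous shape after 1 dimensions. The detected shape was (2,) + inhomogeneous part.
```

View pics/scene1.png

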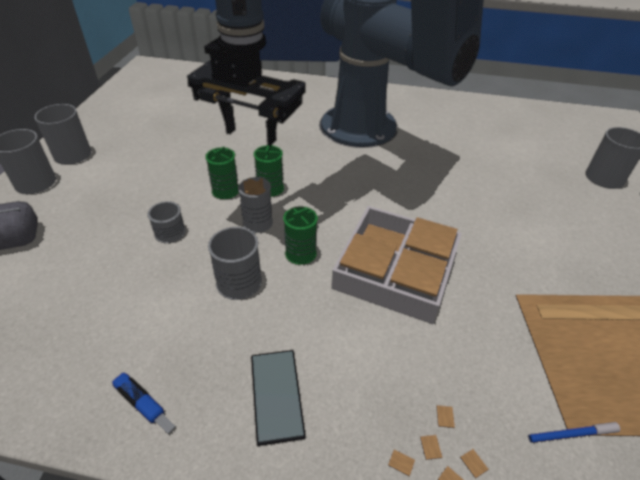

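The cover is at 14–16 mm by depth, so it is fully down. The open gripper hangs over the grey tin (255,205) and nothing else has moved. Descend to TCP z ≈ 0.068, which puts the grasp point at 87 mm.

Emit:
move_arm --rows '[0, 0, 0, 0, 0, 0, 0, 0, 0, -20, 0, 0, 0, 0, 1, 0, -20, 0, 0, 0, 0, 0, 0, -20, 0, 0, 0, 0, 0, 0, -10, 0, 0, 0, 0, 0, 0, -10, 0, 0, 0, 0, 0, 0, 0, 0, 0, 0, 0]'

```text
time: 6.9
position: [0.4396, -0.1544, 0.1323]
tool_rot: [0.117, 0.993, 0.0, -0.001]
ft_force: [0.2, 0.0, 0.5]
grip_width: 0.0872
```

Emit:
move_arm --rows '[0, 0, -10, 0, 0, 0, 0, 0, 0, -10, 0, 0, 0, 0, 0, 0, -10, 0, 0, 0, 0, 0, 0, -10, 0, 0, 0, 0, 0, 0, -10, 0, 0, 0, 0, 0, 0, -10, 0, 0, 0, 0, 0, 0, -5, 0, 0, 0, 0, 0, 0, 0, 0, 0, 0, 0]'

```text
time: 7.7
position: [0.4395, -0.1551, 0.0672]
tool_rot: [0.118, 0.993, 0.0, -0.001]
ft_force: [-1.0, 0.2, 0.7]
grip_width: 0.087
```

Emit:
move_arm --rows '[0, 0, 0, 0, 0, 0, 0.2, 0, 0, 0, 0, 0, 0, 1, 0, 0, 0, 0, 0, 0, 1, 0, 0, 0, 0, 0, 0, 1, 0, 0, 0, 0, 0, 0, 1, 0, 0, 0, 0, 0, 0, 1, 0, 0, 0, 0, 0, 0, 1]' --grip_force 20

```text
time: 8.4
position: [0.4403, -0.1556, 0.0684]
tool_rot: [0.118, 0.993, -0.0, 0.0]
ft_force: [0.5, -0.6, 3.6]
grip_width: 0.0617
```

Emit:
move_arm --rows '[0, 0, 5, 0, 0, 0, 1, 0, 0, 10, 0, 0, 0, 1, 0, 0, 15, 0, 0, 0, 1, 0, 0, 20, 0, 0, 0, 1, 0, 0, 20, 0, 0, 0, 1, 0, 0, 20, 0, 0, 0, 1, 0, 0, 20, 0, 0, 0, 1, 0, 0, 20, 0, 0, 0, 1, 0, 0, 15, 0, 0, 0, 1, 0, 0, 5, 0, 0, 0, 1, 0, 0, 0, 0, 0, 0, 1]'

```text
time: 9.5
position: [0.44, -0.1552, 0.2188]
tool_rot: [0.118, 0.993, -0.0, 0.001]
ft_force: [0.2, 0.0, -1.1]
grip_width: 0.0616
```

```bash
python3 - <<'E'
from h import *
o=robot.get_obs();print(o["position"],o["ft_force"],o["grip_width"])
c=cam("scene"); save(c["color"],"scene2")
E
```

```text
[ 0.43999926 -0.15524361  0.2187992 ] [ 0.24323211  0.01930939 -1.07378593] 0.061580685277049296
```

View pics/scene2.png

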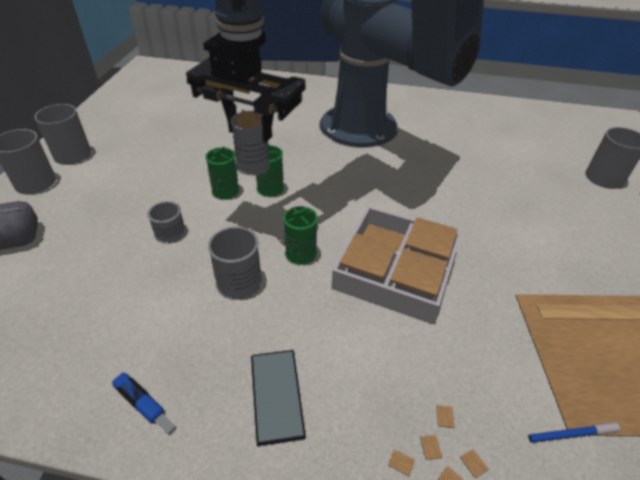

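The tin hangs upright in the fingers at (250,145) and the other tins are untouched. Carry it over the cell.

Emit:
move_arm --rows '[1, 14, 0, 0, 0, 0, 1, 1, 24, 0, 0, 0, 0, 1, 1, 25, 0, 0, 0, 0, 1, 1, 25, 0, 0, 0, 0, 1, 2, 25, 0, 0, 0, 0, 1, 2, 25, 0, 0, 0, 0, 1, 1, 25, 0, 0, 0, 0, 1, 1, 25, 0, 0, 0, 0, 1, 1, 25, 0, 0, 0, 0, 1, 1, 25, 0, 0, 0, 0, 1, 1, 18, 0, 0, 0, 0, 1, 0.5, 8, 0, 0, 0, 0, 1]'

```text
time: 10.75
position: [0.452, 0.1108, 0.2171]
tool_rot: [0.116, 0.993, 0.0, -0.001]
ft_force: [0.2, 1.3, -1.5]
grip_width: 0.0616
```

Emit:
move_arm --rows '[0, 0, 0, 0, 0, 0, 1, 0, 0, 0, 0, 0, 0, 1]'

```text
time: 10.95
position: [0.453, 0.1085, 0.2176]
tool_rot: [0.117, 0.993, -0.0, -0.001]
ft_force: [0.0, 0.4, -1.3]
grip_width: 0.0613
```

```bash
python3 - <<'E'
from h import *
c=cam("scene"); save(c["color"],"scene3")
print(robot.get_obs()["position"])
c=cam("top"); save(c["color"],"top3")
E
```

```text
[0.45318804 0.10823062 0.21774233]
```

View pics/scene3.png

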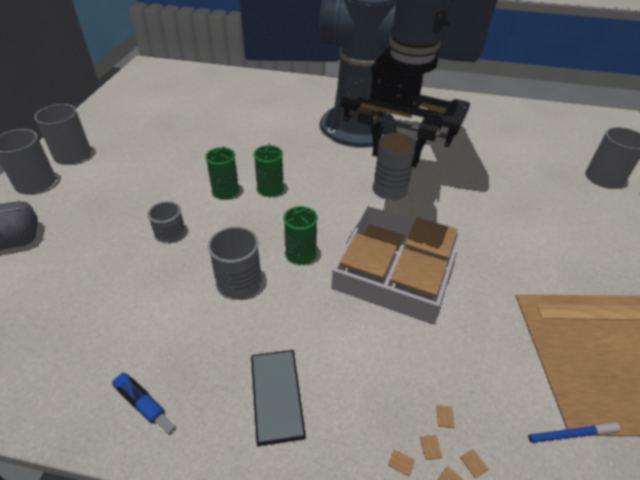

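The tin (393,165) is over the sunk cell, behind the three raised covers (370,250), (433,235) and (422,270). Lower it.

Emit:
move_arm --rows '[0, 0, -10, 0, 0, 0, 1, 0, 0.5, -15, 0, 0, 0, 1, 0, 0, -15, 0, 0, 0, 1, 0, 0, -15, 0, 0, 0, 1, 0, 0, -15, 0, 0, 0, 1, 0, 0, -15, 0, 0, 0, 1, 0, 0, -10, 0, 0, 0, 1, 0, 0, -8, 0, 0, 0, 1, 0, 0, -7, 0, 0, 0, 1, 0, 0, -5, 0, 0, 0, 1, 0, 0, -4, 0, 0, 0, 1, 0, 0, 0, 0, 0, 0, 1]'

```text
time: 12.25
position: [0.4534, 0.1092, 0.0988]
tool_rot: [0.118, 0.993, -0.0, -0.0]
ft_force: [-0.0, 0.9, -2.2]
grip_width: 0.0614
```

Emit:
move_arm --rows '[0, 0, -3, 0, 0, 0, 1, 0, 0, -3, 0, 0, 0, 1, 0, 0, -3, 0, 0, 0, 1, 0, 0, -3, 0, 0, 0, 1, 0, 0, 0, 0, 0, 0, 1]'

```text
time: 12.75
position: [0.4532, 0.1092, 0.0867]
tool_rot: [0.118, 0.993, -0.0, -0.0]
ft_force: [0.3, -0.6, -1.8]
grip_width: 0.0613
```

Emit:
move_arm --rows '[0, 0, -1.5, 0, 0, 0, 1, 0, 0, -1.5, 0, 0, 0, 1, 0, 0, 0, 0, 0, 0, 1]'

```text
time: 13.05
position: [0.4534, 0.1092, 0.0839]
tool_rot: [0.118, 0.993, -0.0, -0.0]
ft_force: [-0.8, -0.3, -1.0]
grip_width: 0.0613
```

Emit:
move_arm --rows '[0, 0, -1, 0, 0, 0, 1, 0, 0, 0, 0, 0, 0, 1]'

```text
time: 13.25
position: [0.4535, 0.1092, 0.083]
tool_rot: [0.118, 0.993, 0.0, -0.0]
ft_force: [1.0, 0.4, -1.0]
grip_width: 0.0615
```

Emit:
move_arm --rows '[0, 0, -1, 0, 0, 0, 1, 0, 0, 0, 0, 0, 0, 1]'

```text
time: 13.45
position: [0.4537, 0.1092, 0.0823]
tool_rot: [0.118, 0.993, 0.0, 0.0]
ft_force: [-0.5, -0.4, 1.3]
grip_width: 0.0616
```

Emit:
move_arm --rows '[0, 0, -1, 0, 0, 0, 1, 0, 0, 0, 0, 0, 0, 1]'

```text
time: 13.65
position: [0.4538, 0.109, 0.082]
tool_rot: [0.118, 0.993, -0.0, 0.001]
ft_force: [-0.9, -2.1, 9.4]
grip_width: 0.0615
```

It touches down (9 N) at TCP 0.082, as expected. I ease off slightly, then open.

Emit:
move_arm --rows '[0, 0, 0.7, 0, 0, 0, 1, 0, 0, 0, 0, 0, 0, 0.25, 0, 0, 0, 0, 0, 0, 0.2, 0, 0, 0, 0, 0, 0, 0.1, 0, 0, 0, 0, 0, 0, 0, 0, 0, 0, 0, 0, 0, 0, 0, 0, 0, 0, 0, 0, 0]'

```text
time: 14.35
position: [0.4534, 0.1092, 0.0817]
tool_rot: [0.118, 0.993, -0.0, -0.0]
ft_force: [0.8, 1.0, 0.4]
grip_width: 0.0857
```

Emit:
move_arm --rows '[0, 0, 10, 0, 0, 0, 0, 0, 0, 15, 0, 0, 0, 0, 0, 0, 20, 0, 0, 0, 0, 0, 0, 25, 0, 0, 0, 0, 0, 0, 30, 0, 0, 0, 0, 0, 0, 30, 0, 0, 0, 0, 0, 20, 10, 0, 0, 0, 0, 0, 40, 0, 0, 0, 0, 0, 0, 40, 0, 0, 0, 0, 0, 0, 40, 0, 0, 0, 0, 0, 0, 40, 0, 0, 0, 0, 0, 0, 20, 0, 0, 0, 0, 0]'

```text
time: 15.55
position: [0.4531, 0.3121, 0.2226]
tool_rot: [0.116, 0.993, 0.001, 0.001]
ft_force: [0.2, 0.1, -0.5]
grip_width: 0.087
```

```bash
python3 - <<'E'
from h import *
print(robot.get_obs()["position"],robot.get_obs()["grip_width"])
for n in("top","scene"):
    c=cam(n); save(c["color"],n+"4"); W=cloud(c)
    for nm,(x,y),r,lo,hi in(("div",(.4535,.109),.045,.09,.14),("low",(.508,-.326),.05,.05,.068),("wide",(.604,-.144),.06,.09,.12)):
        q=W[(W[...,2]>lo)&(W[...,2]<hi)&(np.hypot(W[...,0]-x,W[...,1]-y)<r)]
        if len(q)>10:
            a,b=cv2.minEnclosingCircle(q[:,:2].astype(np.float32)); print(n,nm,len(q),np.round(a,3),round(b,3),np.round(np.percentile(q[:,2],[50,98]),4))
    p=W[(W[...,2]<.03)&(np.hypot(W[...,0]-.4535,W[...,1]-.109)<.05)]; print("cover",len(p),np.round(np.median(p[:,2]),4) if len(p) else '')
E
```

```text
[0.4531136  0.31214327 0.22263562] 0.08704138923228735
top div 710 [0.452 0.109] 0.033 [0.113  0.1285]
top low 366 [ 0.508 -0.326] 0.033 [0.0586 0.0616]
top wide 600 [ 0.604 -0.144] 0.044 [0.1035 0.1065]
cover 973 0.0143
scene div 893 [0.454 0.111] 0.033 [0.1112 0.1298]
scene low 360 [ 0.508 -0.324] 0.034 [0.0587 0.0625]
scene wide 805 [ 0.606 -0.143] 0.045 [0.1012 0.1074]
cover 132 0.0161
```

View pics/scene4.png

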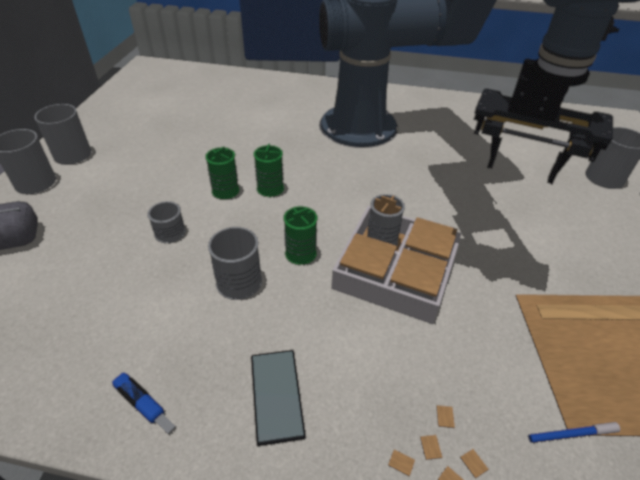

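View pics/top4.png

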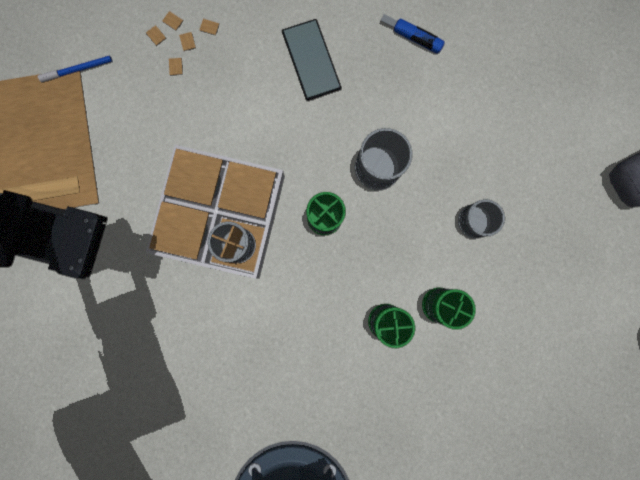

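The tin stands upright in the cell, at (386,218) in the scene view and (231,242) in the top view. Its rim and cross are at the right heights, and the gripper is clear. Handing in after settling.

Emit:
move_arm --rows '[0, 0, 0, 0, 0, 0, 0, 0, 0, 0, 0, 0, 0, 0, 0, 0, 0, 0, 0, 0, 0]'

```text
time: 15.95
position: [0.4535, 0.308, 0.2219]
tool_rot: [0.118, 0.993, -0.0, -0.0]
ft_force: [-0.2, 0.4, 0.2]
grip_width: 0.0872
```

```bash
python3 -c "
from rig import robot
print(robot.hand_in())"
```

```text
the job is handed in; nothing more can be done
None
```

The divided tin now stands upright on the pushed-down cover in the empty cell, and I handed the job in at about 16 s of the 51 s allowed.

- **Cover:** I pushed it down with shut fingers until the force jumped to 14 N at TCP z = 14 mm, while all the tins still stood on the table. At the end, depth put its top at 14 mm (top camera) and 16 mm (scene camera).
- **Tin:** I gripped the grey tin with the cardboard cross about 87 mm above its underside. It touched down at 9 N before I opened the fingers. At the end, its centre was within about 2 mm of the cover's centre, and the top of its cross was at 129–130 mm (129 mm expected).
- **Other tins:** the low and wide tins measured the same as at the start to within 1–2 mm. The green look-alikes look unmoved in the pictures.
- **Gripper:** it was clear of everything when I handed in.

The two cameras differed by 1–2 mm throughout, which is within their calibration. No check failed.

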